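# Seat the terminal block and shut the junction box

### The job

Finish the junction box on the harness board: with the fingertips, push the grey terminal block along its rail until it sits against the red end stop, then push the open white lid over until it is fully shut, flush on the box. Push only: do not pick up or lift the terminal block, and leave the loose things in the box and on the bench where they are.

Things in the scene. Friction and masses are not known exactly. Their poses are not given: they have to be found in the camera images.
- junction_box: Grey open-topped box, 300 (x) x 200 (y) x 80 mm high, walls and floor 5 mm, fixed on a 12 mm board. Origin: centre of underside; z up. Inside, a steel rail (35 mm wide, top at z 22 mm) runs along x at y = -25 mm; a red end stop (12 mm thick, 56 wide, top at z 65 mm) stands at its +x end, away from the robot. The lid stands up along the +y long side. A loose gland stands near y = +62 mm.
- stop_face (a point): Point on the red end stop, in the middle of the face that the terminal block must meet (that face looks along the box's -x). Axes as the box; 52 mm above the box's underside.
- terminal_block: Loose grey block with orange and green strips on top, ~0.2 kg, 50 mm long (its x, along the rail), 54 wide, 54 high, astride the rail with 1.5 mm play each side; slides under a few newtons. Origin: centre of underside, 14 mm above the box's underside. At home its +x end, 25 mm from the origin, meets the stop face. At the start 70 mm or more is free between it and the box's near (-x) wall.
- lid (a joint): Angle of the white lid, rad: 0 = shut flush on the box, 1.57 = upright, more = leaning outwards; starts at 1.6 to 1.9, opens to 2.0 at most. A stiff friction hinge holds it wherever it is left, so it must be pushed all the way down; about 4 N at the free edge moves it.
- lid_hinge (a point): Middle of the hinge line (along the box's x), on the rim at y = +100 mm, 80 mm above the box's underside; axes as the box. The lid, 300 (along the hinge) x 200 x 10 mm, reaches from here towards the box's -y when shut, its underside on the rim and its outer face 10 mm above.
- lid_edge (a point): Middle of the lid's free edge, on its outer (upper when shut) face, 200 mm from the hinge line. Its axes turn with the lid: y points back to the hinge, z out of the outer face.
- spare_gland: Bystander: loose black cable gland standing in the box, 26 mm dia, 30 mm high; origin at the centre of its underside. Leave alone.
- screwdriver: Bystander: blue screwdriver about 200 mm long lying on the board to the robot's left. Leave alone.
- multimeter: Bystander: yellow multimeter, 180 x 90 x 35 mm, lying on the board to the robot's right; origin at its underside. Leave alone.
- tape_roll: Bystander: black roll of tape, 90 mm dia, 19 mm high, on the board; origin at its underside. Leave alone.
- ferrule_jar: Bystander: small clear jar with a red cap, 60 mm dia, 70 mm high, on the board; origin at its underside. Leave alone.
- spare_terminals: Bystander: short strip of spare grey and orange terminals, 40 x 45 x 40 mm, on the board; origin at its underside. Leave alone.

How it is judged:
By the outcome, as a careful person would: the job done as asked, in the order asked, and still so for the second after the job is handed in, with the robot touching nothing.
It also fails if it takes over 61 s, if anything falls off the work surface, if the arm or the gripper's body presses on something with over 40 N, if the wrist force passes 120 N, or if a joint passes its speed limit or range.

### The arm

A 6-joint arm with a two-finger parallel gripper is mounted at the origin on the work surface. World frame = base frame: x ahead of the robot, y to its left, z up, the work surface at z = 0. Lengths are in m, angles in rad, forces in N, time in s.
With the tool pointing down it reaches from about 0.275 to 0.725 m from the base axis. Payload 15.9 kg.
Tool frame: the origin (TCP) lies at the very end of the fingers, on their centre line; the grasp point (between the pads) lies 19 mm behind it; z points along the fingers, y is the line along which they close (so a half turn about z gives the same grasp; the last joint's range is limited). The gripper opens to 85 mm and grips with 20 to 120 N. Pads are 22 mm wide; open, the fingers measure 114 mm over their backs; the gripper's body (76 mm by 85 mm) begins 54 mm behind the grasp point. The pads swing forward as they close: fully open they stand 13 mm farther back than shut.
Start: joints at [-1.326, 0.213, -0.034, 1.323, 0, 1.571], TCP at [0.121, -0.485, 0.231] pointing down, gripper open.
Joint ranges: [-2.98, 2.98], [-0.74, 1.72], [-1.14, 1.35], [-2.1, 2.04], [-1.57, 1.44], [-3.14, 3.14]. Speed limits (rad/s): [1.89, 1.89, 2.39, 2.57, 3.14, 3.14].

### API

Orientations are given as a unit quaternion [x, y, z, w].
In Python, from bench import manip gives the robot as it stands.
- The arm moves only by the tool apply_moves, never from a script. Its arguments are lists of equal length, an entry for each row: "claw": the opening, from 0 (shut) to 1 (fully open); "travel": the shift along the tool's x, y, z in m, a list of three; "yaw": the turn about the tool's z in degrees. A call has 1 to 20 rows; each row shifts and turns the commanded pose from where the row before left it, along the tool's axes as they then stand; what a row does not reach is not made up. A row lasts 1/10 s, in which the tool goes at most 50 mm and 8.59 degrees, less where a joint would pass 70% of its speed; a pose out of reach is approached as far as the arm can. A call is refused whole if a number of a shift passes 0.05 or a number of a turn 8.59, either way. A call with a gripper value outside its range is refused whole. The fingers move at their own pace and stop on an object; "grip_force" is the grip in N (left out, the last holds). Time passes only in rows, so rows that do not move let the fingers close. It gives the time, the measured TCP pose, the force, the opening and the grip force at its end, in the units of the state.
- manip.observe(): the state, without advancing time (a new reading comes with each control period).
- manip.capture(name): name is "scene" or "top" or "wrist"; returns a dict with "image" (384x512x3 uint8, red, green, blue), "z_map" (384x512 float32, m along the optical axis (not along the pixel's ray), 0 where there is no reading), "camera_matrix" (3x3 intrinsics, pixels), "D" ([k1, k2, p1, p2, k3] as OpenCV has them; the pictures are not rectified), "R" (3x3) and "t" (3): a world point X has camera coordinates R X + t. Camera axes: x right, y down, z forward; pixel columns grow to the right and rows downward; lengths in m; the calibration is good to about 2 mm. A picture is of the moment at which its call begins.
- manip.hand_in(): hands the job in; it is judged then, once.
The state is a dict: "clock": time; "joint_positions": joint angles; "joint_vel": joint speeds; "joint_torque": joint torques, N m; "tcp_pos": TCP position; "tool_rot": TCP orientation; "contact_force": force on the tool from outside, world axes, zero at the start; "torque": the same for the moment, N m; "grip_width": opening from 0.0 (shut) to 1.0 (fully open); "grip_force": force on a finger pad.
Only numpy, scipy, OpenCV 4.12 (cv2) and the standard library are available. Lean on these libraries where they do the work, as an engineer would, in place of code of your own. Each camera call takes 0.05 s, during which the arm holds its last target. There are 200 camera calls.

## Working session

There is one attempt and no reset: what is moved stays moved. The work goes in short steps, Python scripts to look and compute and a tool call to move; the robot and the scene stay as the last step left them, time stands still between calls to the robot, and variables do not carry over. Pictures are saved under pics/ and viewed, at most 10 in all, crops included, and the job is handed in when it is done.

Besides the shell and the picture viewer there is one more tool, called after "Request:" as name(argument=value, ...), one argument or row to a line, values as JSON. apply_moves: Moves the arm, as the interface text tells. Its arguments: {"type":"object","properties":{"claw":{"type":"array","items":{"type":"number"}},"travel":{"type":"array","items":{"type":"array","items":{"type":"number"}}},"yaw":{"type":"array","items":{"type":"number"}},"grip_force":{"type":"number"}},"required":["claw","travel","yaw"]}

```bash
mkdir -p pics
python3 - <<'E'
from bench import manip
import numpy as np, cv2
s=manip.observe(); print({k:np.round(v,3).tolist() for k,v in s.items()})
for n in("scene","top"):
    c=manip.capture(n); np.savez(n+"0.npz",**c); cv2.imwrite(f"pics/{n}0.png",c["image"][...,::-1])
    print(n,c["camera_matrix"].round(1).tolist(),c["D"],(-c["R"].T@c["t"]).round(3),c["R"].round(2).tolist())
E
```

```text
{'clock': 0.0, 'joint_positions': [-1.326, 0.213, -0.035, 1.323, 0.0, 1.571], 'joint_vel': [-0.0, 0.001, -0.001, -0.0, -0.001, 0.0], 'joint_torque': [-0.001, -68.616, 48.712, 0.018, -0.0, -0.0], 'tcp_pos': [0.121, -0.485, 0.231], 'tool_rot': [0.993, 0.122, -0.0, -0.001], 'contact_force': [0.553, 0.266, 0.098], 'torque': [-0.014, 0.033, 0.04], 'grip_force': 0.0, 'grip_width': 1.0}
scene [[447.2, 0.0, 251.5], [0.0, 447.2, 188.5], [0.0, 0.0, 1.0]] [-0.14085165  0.          0.          0.          0.        ] [ 1.355 -0.559  0.82 ] [[0.58, 0.81, -0.0], [0.45, -0.33, -0.83], [-0.67, 0.48, -0.56]]
top [[420.3, 0.0, 255.5], [0.0, 420.3, 191.2], [0.0, 0.0, 1.0]] [-0.04479301  0.          0.          0.          0.        ] [0.399 0.023 1.41 ] [[-0.02, -1.0, -0.01], [-0.99, 0.02, -0.11], [0.11, 0.01, -0.99]]
```

View pics/scene0.png

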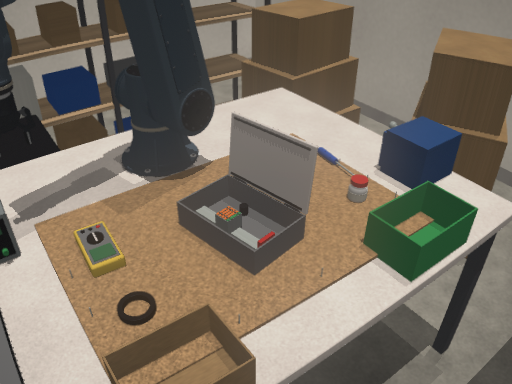

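View pics/top0.png

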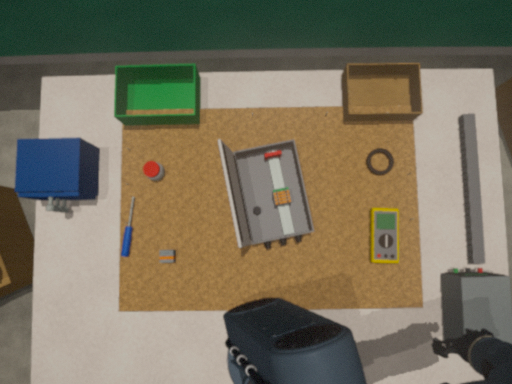

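The scene view shows the box with its lid up, the block at about (228,215) and the stop at (266,238). In the top view the block is at (282,197), the red stop at (273,154), the gland at (257,211), and the lid runs along the left side from (222,142) to (240,247). Next I'll get positions from the depth maps.

```bash
cat > h.py <<'E'
import numpy as np, cv2
def cloud(c):
    z=c["z_map"]; h,w=z.shape
    uv=np.stack(np.meshgrid(np.arange(w),np.arange(h)),-1).reshape(-1,1,2).astype(np.float64)
    n=cv2.undistortPoints(uv,c["camera_matrix"],c["D"]).reshape(h,w,2)
    P=np.dstack([n*z[...,None],z])
    X=(P-c["t"])@c["R"]; X[z==0]=np.nan
    return X
E
python3 - <<'E'
from h import *
np.set_printoptions(precision=3,suppress=True)
for n in("top","scene"):
    c=dict(np.load(n+"0.npz")); X=cloud(c); I=c["image"].astype(int)
    hsv=cv2.cvtColor(c["image"],cv2.COLOR_RGB2HSV).astype(int)
    roi=(X[...,0]>.25)&(X[...,0]<.75)&(abs(X[...,1])<.25)
    board=X[roi&(X[...,2]<.03)][:,2]; print(n,"board z",np.median(board))
    rim=roi&(X[...,2]>.086)&(X[...,2]<.097)&(hsv[...,1]<70)
    print(" rim",rim.sum(),cv2.minAreaRect(X[rim][:,:2].astype(np.float32)))
    box=cv2.boxPoints(cv2.minAreaRect(X[rim][:,:2].astype(np.float32)));print(box)
    red=roi&((hsv[...,0]<6)|(hsv[...,0]>174))&(hsv[...,1]>150)&(X[...,2]>.03)
    top=red&(X[...,2]>np.nanpercentile(X[red][:,2],60)-.006)
    print(" red",red.sum(),np.percentile(X[red],[5,50,95],axis=0),cv2.minAreaRect(X[top][:,:2].astype(np.float32)))
    org=roi&(hsv[...,0]>7)&(hsv[...,0]<18)&(hsv[...,1]>150)&(X[...,2]>.06)
    print(" orange",org.sum(),np.percentile(X[org],[5,50,95],axis=0),cv2.minAreaRect(X[org][:,:2].astype(np.float32)))
    lid=roi&(X[...,2]>.12)&(X[...,2]<.35)&(X[...,0]>.33)
    L=X[lid]; m=L.mean(0); U=np.linalg.svd(L-m,full_matrices=False)[2]; print(" lid",lid.sum(),m,U[2],L.max(0),L.min(0))
    blk=roi&(hsv[...,2]<70)&(X[...,2]<.06)&(X[...,2]>.03); print(" dark",blk.sum(),np.nanmedian(X[blk],0))
E
```

```text
top board z 0.012476277841135544
 rim 436 ((0.5421851873397827, -0.014566823840141296), (0.30073440074920654, 0.1999192088842392), 10.611485481262207)
[[ 0.376  0.056]
 [ 0.413 -0.141]
 [ 0.708 -0.085]
 [ 0.672  0.111]]
 red 66 [[ 0.656 -0.038  0.063]
 [ 0.663 -0.015  0.076]
 [ 0.671  0.007  0.081]] ((0.6647576689720154, -0.01607714407145977), (0.012526389211416245, 0.050162214785814285), 9.97474479675293)
 orange 74 [[ 0.506 -0.063  0.074]
 [ 0.523 -0.041  0.08 ]
 [ 0.539 -0.024  0.084]] ((0.5230101943016052, -0.042770177125930786), (0.03573347255587578, 0.044576071202754974), 11.776893615722656)
 lid 1278 [0.517 0.099 0.237] [-0.182  0.975 -0.125] [0.666 0.141 0.295] [0.372 0.062 0.12 ]
 dark 20 [0.674 0.05  0.047]
scene board z 0.012262067120772876
 rim 901 ((0.5406366586685181, -0.012608066201210022), (0.30710941553115845, 0.2074105441570282), 10.802823066711426)
[[ 0.37   0.06 ]
 [ 0.409 -0.143]
 [ 0.711 -0.086]
 [ 0.672  0.118]]
 red 67 [[ 0.658 -0.041  0.074]
 [ 0.666 -0.018  0.076]
 [ 0.673  0.009  0.079]] ((0.6648526191711426, -0.016363751143217087), (0.014370279386639595, 0.055524371564388275), 6.312077522277832)
 orange 103 [[ 0.504 -0.064  0.077]
 [ 0.524 -0.043  0.08 ]
 [ 0.538 -0.021  0.082]] ((0.5216958522796631, -0.04222719743847847), (0.03964021056890488, 0.04945949465036392), 8.917269706726074)
 lid 5058 [0.533 0.1   0.211] [ 0.186 -0.977  0.105] [0.67  0.14  0.293] [0.369 0.059 0.12 ]
 dark 438 [0.503 0.076 0.045]
```

Both views agree. The box centre is at (0.5415, -0.0137) with yaw 10.7°. In the box frame the stop sits at x=0.121, y=-0.025 and the block at x=-0.024, y=-0.025, which matches the given sizes. The lid angle is about 1.69. Now I'll align the yaw, shut the fingers and move above the gap behind the block.

Request:
apply_moves(
  claw=[0,0,0,0,0,0,0,0,0,0,0,0,0,0,0,0,0,0],
  travel=[
    [0,0,0],
    [0.03,-0.026,0],
    [0.03,-0.026,0],
    [0.03,-0.026,0],
    [0.03,-0.026,0],
    [0.03,-0.026,0],
    [0.03,-0.026,0],
    [0.03,-0.026,0],
    [0.03,-0.026,0],
    [0.03,-0.026,0],
    [0.03,-0.026,0],
    [0.03,-0.026,0],
    [0.03,-0.026,0],
    [0.03,-0.026,0],
    [0.026,-0.022,0],
    [0,0,0],
    [0,0,0],
    [0,0,0],
  ],
  yaw=[3.3,0,0,0,0,0,0,0,0,0,0,0,0,0,0,0,0,0],
)

```text
clock: 1.9
tcp_pos: [0.4624, -0.0544, 0.2312]
tool_rot: [0.996, 0.093, -0.0, 0.0]
contact_force: [-0.9, -0.1, 0.4]
grip_width: -0.002
grip_force: 0.0
```

```bash
cat >> h.py <<'E'
C=np.array([.5415,-.0137]); a=np.radians(10.7); E=np.array([[np.cos(a),np.sin(a)],[-np.sin(a),np.cos(a)]])
def tobox(p): p=np.asarray(p); return np.append(E@(p[:2]-C),p[2])
E
python3 - <<'E'
from h import *
from bench import manip
from scipy.spatial.transform import Rotation as Ro
s=manip.observe(); print(tobox(s["tcp_pos"]).round(4),Ro.from_quat(s["tool_rot"]).as_matrix().round(3).tolist(),s["contact_force"].round(1) if hasattr(s["contact_force"],'round') else s["contact_force"],s["grip_width"],s["joint_positions"])
c=manip.capture("wrist"); np.savez("wrist0.npz",**c); cv2.imwrite("pics/wrist0.png",c["image"][...,::-1])
E
```

```text
[-0.0853 -0.0253  0.2312] [[0.983, 0.186, -0.001], [0.186, -0.983, -0.0], [-0.001, 0.0, -1.0]] [-0.9 -0.1  0.4] -0.0022668798190874934 [-1.17005511e-01  1.42617582e-01 -1.20200639e-01  1.30848124e+00
 -1.89347333e-04  2.83778146e+00]
```

View pics/wrist0.png

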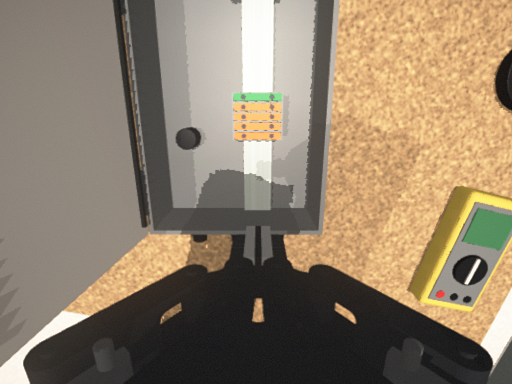

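The wrist view shows the block at (257,117) on the rail with the gland off to the left at (188,138). The closed fingertips are centred on the rail at (258,235). I'll descend behind the block and push gently.

Request:
apply_moves(
  claw=[0,0,0,0,0,0,0,0,0,0,0],
  travel=[
    [0,0,0.03],
    [0,0,0.03],
    [0,0,0.03],
    [0,0,0.03],
    [0,0,0.03],
    [0,0,0.02],
    [0,0,0.015],
    [0,0,0.005],
    [0,0,0],
    [0,0,0],
    [0.005,0,0],
  ],
  yaw=[0,0,0,0,0,0,0,0,0,0,0],
)

```text
clock: 3.05
tcp_pos: [0.4682, -0.0533, 0.0422]
tool_rot: [0.996, 0.093, 0.001, 0.0]
contact_force: [0.8, -0.1, -0.1]
grip_width: -0.001
grip_force: 0.0
```

Request:
apply_moves(
  claw=[0,0,0,0,0,0,0,0,0,0,0,0],
  travel=[
    [0.005,0,0],
    [0.005,0,0],
    [0.005,0,0],
    [0.005,0,0],
    [0.005,0,0],
    [0.005,0,0],
    [0.005,0,0],
    [0.005,0,0],
    [0.005,0,0],
    [0.005,0,0],
    [0.005,0,0],
    [0.005,0,0],
  ],
  yaw=[0,0,0,0,0,0,0,0,0,0,0,0],
)

```text
clock: 4.25
tcp_pos: [0.5271, -0.0418, 0.0413]
tool_rot: [0.996, 0.093, -0.0, -0.0]
contact_force: [-0.2, -0.4, -1.9]
grip_width: -0.002
grip_force: 0.3
```

```bash
cat >> h.py <<'E'
def blockpos(n="top"):
    from bench import manip
    c=manip.capture(n); X=cloud(c); h=cv2.cvtColor(c["image"],cv2.COLOR_RGB2HSV).astype(int)
    m=(X[...,0]>.4)&(X[...,0]<.75)&(abs(X[...,1])<.2)&(h[...,0]>7)&(h[...,0]<85)&(h[...,1]>110)&(X[...,2]>.07)&(X[...,2]<.09)
    B=np.array([tobox(p) for p in X[m]]); return (len(B),np.percentile(B,[2,50,98],axis=0).round(4).tolist()) if len(B) else 0
E
python3 - <<'E'
from h import *
from bench import manip
s=manip.observe(); print(tobox(s["tcp_pos"]).round(4),s["contact_force"])
for n in("top","scene","wrist"): print(n,blockpos(n))
E
```

```text
[-0.0193 -0.0249  0.0413] [-0.23966602 -0.40008455 -1.85515402]
top 0
scene (164, [[-0.0075, -0.0498, 0.0766], [0.016, -0.0258, 0.0794], [0.0395, -0.0003, 0.0831]])
wrist (9753, [[-0.007, -0.048, 0.0765], [0.0175, -0.0238, 0.0779], [0.0391, 0.0002, 0.0791]])
```

The block is moving cleanly, with its centre now at about x=0.016. About 73 mm remains.

Request:
apply_moves(
  claw=[0,0,0,0,0,0,0,0,0,0,0,0,0,0,0,0],
  travel=[
    [0.005,0,0],
    [0.005,0,0],
    [0.005,0,0],
    [0.005,0,0],
    [0.005,0,0],
    [0.005,0,0],
    [0.005,0,0],
    [0.005,0,0],
    [0.005,0,0],
    [0.005,0,0],
    [0.005,0,0],
    [0.005,0,0],
    [0.003,0,0],
    [0.002,0,0],
    [0.001,0,0],
    [0.001,0,0],
  ],
  yaw=[0,0,0,0,0,0,0,0,0,0,0,0,0,0,0,0],
)

```text
clock: 6.0
tcp_pos: [0.5926, -0.0294, 0.0413]
tool_rot: [0.996, 0.093, -0.0, -0.0]
contact_force: [-0.4, 0.5, -0.1]
grip_width: -0.003
grip_force: 0.4
```

Request:
apply_moves(
  claw=[0,0,0,0],
  travel=[
    [0.001,0,0],
    [0.001,0,0],
    [0.001,0,0],
    [0,0,0],
  ],
  yaw=[0,0,0,0],
)

```text
clock: 6.4
tcp_pos: [0.5957, -0.0288, 0.0413]
tool_rot: [0.996, 0.093, 0.0, 0.0]
contact_force: [0.1, 0.3, -0.0]
grip_width: -0.005
grip_force: 0.0
```

Request:
apply_moves(
  claw=[0,0,0],
  travel=[
    [0.001,0,0],
    [0.001,0,0],
    [0,0,0],
  ],
  yaw=[0,0,0],
)

```text
clock: 6.7
tcp_pos: [0.5977, -0.0284, 0.0414]
tool_rot: [0.996, 0.093, 0.0, 0.0]
contact_force: [-0.5, -0.4, 0.2]
grip_width: 0.003
grip_force: 0.1
```

Request:
apply_moves(
  claw=[0,0,0],
  travel=[
    [0.001,0,0],
    [0.0005,0,0],
    [0,0,0],
  ],
  yaw=[0,0,0],
)

```text
clock: 7.0
tcp_pos: [0.5991, -0.0281, 0.0413]
tool_rot: [0.996, 0.093, 0.0, -0.0]
contact_force: [-0.7, -0.3, 1.5]
grip_width: -0.0
grip_force: 0.5
```

Run:
```python
from h import *
from bench import manip
s=manip.observe(); print(tobox(s["tcp_pos"]).round(4),s["contact_force"])
for n in("scene","wrist"): print(n,blockpos(n))
c=manip.capture("scene"); cv2.imwrite("pics/s1.png",cv2.resize(c["image"][170:270,170:320,::-1],None,fx=5,fy=5,interpolation=cv2.INTER_CUBIC))
```

```text
[ 0.0539 -0.0249  0.0413] [-0.73225937 -0.27316257  1.51909812]
scene (189, [[0.0655, -0.0497, 0.0766], [0.0859, -0.0255, 0.0793], [0.1096, -0.0006, 0.0823]])
wrist (7778, [[0.0652, -0.0481, 0.0764], [0.0856, -0.0242, 0.0779], [0.1021, 0.0001, 0.0791]])
```

View pics/s1.png

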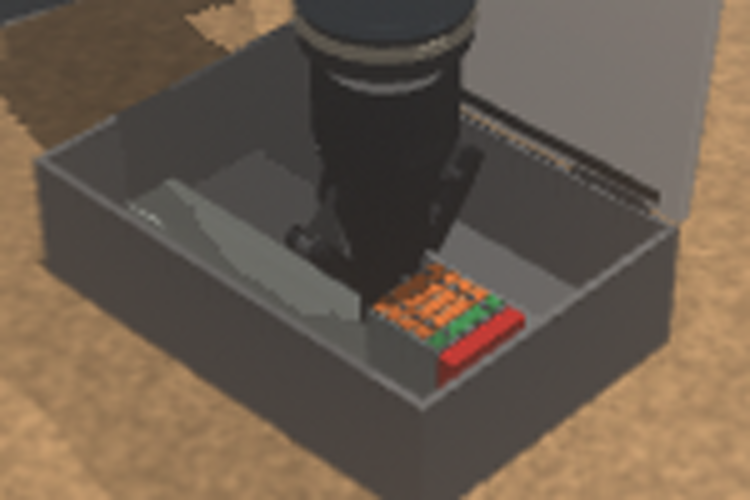

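The crop shows the block almost touching the red stop at about (450,340), but there is no contact force yet. I'll creep on until the force rises.

Request:
apply_moves(
  claw=[0,0,0],
  travel=[
    [0.001,0,0],
    [0.0005,0,0],
    [0,0,0],
  ],
  yaw=[0,0,0],
)

```text
clock: 7.45
tcp_pos: [0.5997, -0.028, 0.0412]
tool_rot: [0.996, 0.093, -0.001, 0.0]
contact_force: [-8.0, -1.2, 5.9]
grip_width: 0.0
grip_force: 3.8
```

Request:
apply_moves(
  claw=[0,0,0],
  travel=[
    [0.0005,0,0],
    [0.0005,0,0],
    [0,0,0],
  ],
  yaw=[0,0,0],
)

```text
clock: 7.75
tcp_pos: [0.5997, -0.028, 0.0412]
tool_rot: [0.996, 0.093, -0.002, 0.0]
contact_force: [-14.8, -3.2, 11.4]
grip_width: -0.002
grip_force: 7.7
```

There is a firm 15 N reaction with no further motion, so the block is seated against the stop. I'll back off and rise straight up.

Request:
apply_moves(
  claw=[0,0,0,0,0,0,0,0,0,0,0,0,0,0,0,0,0,0,0,0],
  travel=[
    [-0.003,0,0],
    [-0.007,0,0],
    [-0.015,0,0],
    [-0.015,0,0],
    [-0.015,0,0],
    [0,0,0],
    [0,0,-0.02],
    [0,0,-0.03],
    [0,0,-0.03],
    [0,0,-0.03],
    [0,0,-0.03],
    [0,0,-0.03],
    [0,0,-0.03],
    [0,0,-0.03],
    [0,0,-0.03],
    [0,0,-0.03],
    [0,0,-0.03],
    [0,0,-0.03],
    [0,0,-0.01],
    [0,0,0],
  ],
  yaw=[0,0,0,0,0,0,0,0,0,0,0,0,0,0,0,0,0,0,0,0],
)

```text
clock: 9.75
tcp_pos: [0.5484, -0.0379, 0.4026]
tool_rot: [0.996, 0.094, 0.002, 0.0]
contact_force: [-0.6, -0.2, -1.0]
grip_width: -0.0
grip_force: 0.0
```

Request:
apply_moves(
  claw=[0,0,0,0,0,0,0,0,0,0,0,0,0],
  travel=[
    [0,0,0],
    [0,0,0],
    [0,0,0],
    [0,0,0],
    [0,0,0],
    [0,0,0],
    [0,0,0],
    [0,0,0],
    [0,0,0],
    [0,0,0],
    [0,0,0],
    [0,0,0],
    [0,0,0],
  ],
  yaw=[-8,-8,-8,-8,-8,-8,-8,-8,-8,-8,-8,-2,0],
)

```text
clock: 11.05
tcp_pos: [0.5475, -0.0379, 0.4004]
tool_rot: [0.638, 0.77, -0.0, -0.0]
contact_force: [-0.2, 0.1, 0.3]
grip_width: -0.002
grip_force: 0.0
```

Run:
```python
from h import *
from bench import manip
from scipy.spatial.transform import Rotation as Ro
s=manip.observe(); print(tobox(s["tcp_pos"]).round(4),np.round(s["contact_force"],1),(E@Ro.from_quat(s["tool_rot"]).as_matrix()[:2]).round(3).tolist())
for n in("scene","top"): print(n,blockpos(n))
c=manip.capture("scene"); cv2.imwrite("pics/s2.png",c["image"][...,::-1]); X=cloud(c)
B=(X-np.append(C,0))@np.block([[E.T,np.zeros((2,1))],[np.zeros((1,2)),1]])
m=(abs(B[...,0])<.13)&(B[...,1]>.08)&(B[...,1]<.19)&(B[...,2]>.12)&(B[...,2]<.31)
L=B[m]; p=np.polyfit(L[:,2]-.092,L[:,1],1); print("inner face slope",p,"theta",np.pi/2+np.arctan(p[0]),np.percentile(L[:,2],99.5))
gr=(abs(B[...,0]-.115)<.05)
```

```text
[ 0.0014 -0.0249  0.4004] [-0.2  0.1  0.3] [[-0.001, 1.0, -0.001], [1.0, 0.001, 0.0]]
scene (178, [[0.0656, -0.0494, 0.0764], [0.0873, -0.0254, 0.0792], [0.1109, -0.0001, 0.0817]])
top 0
inner face slope [0.10581271 0.10047901] theta 1.6762167681351154 0.2919934096760177
```

View pics/s2.png

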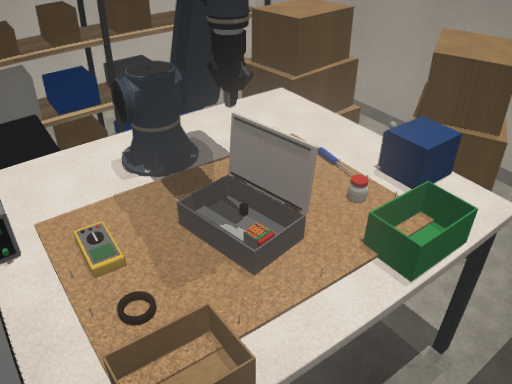

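The view shows the block against the red stop at (262,236), the gland untouched at (243,208), and the arm well above the lid. Next I'll pass over the lid and drop behind it.

Request:
apply_moves(
  claw=[0,0,0,0,0,0,0,0,0,0,0,0,0,0,0,0,0],
  travel=[
    [0.02,0,0],
    [0.025,0,0],
    [0.025,0,0],
    [0.025,0,0],
    [0.025,0,0],
    [0.025,0,0],
    [0.025,0,0],
    [0.025,0,0],
    [0.02,0,0],
    [0,0,0.02],
    [0,0,0.03],
    [0,0,0.03],
    [0,0,0.03],
    [0,0,0.02],
    [0,0,0.015],
    [0,0,0],
    [0,0,0],
  ],
  yaw=[0,0,0,0,0,0,0,0,0,0,0,0,0,0,0,0,0],
)

```text
clock: 12.9
tcp_pos: [0.5074, 0.1733, 0.2567]
tool_rot: [0.638, 0.77, 0.0, 0.0]
contact_force: [-0.2, -0.2, 0.1]
grip_width: 0.0
grip_force: 0.0
```

Request:
apply_moves(
  claw=[0,0,0,0,0,0,0,0],
  travel=[
    [-0.01,0,0],
    [-0.01,0,0],
    [-0.01,0,0],
    [-0.01,0,0],
    [-0.01,0,0],
    [-0.01,0,0],
    [-0.01,0,0],
    [0,0,0],
  ],
  yaw=[0,0,0,0,0,0,0,0],
)

```text
clock: 13.7
tcp_pos: [0.5207, 0.1033, 0.2563]
tool_rot: [0.638, 0.77, -0.0, 0.0]
contact_force: [0.4, -0.0, -0.1]
grip_width: 0.001
grip_force: 0.0
```

```bash
cat >> h.py <<'E'
def lid():
    from bench import manip
    s=manip.observe(); print(tobox(s["tcp_pos"]).round(4),np.round(s["contact_force"],1))
    X=cloud(manip.capture("scene"))
    B=(X-np.append(C,0))@np.block([[E.T,np.zeros((2,1))],[np.zeros((1,2)),1]])
    for lo,hi in((-.13,-.06),(.06,.13)):
        m=(B[...,0]>lo)&(B[...,0]<hi)&(B[...,1]>-.12)&(B[...,1]<.19)&(B[...,2]>.105)&(B[...,2]<.31)
        r=B[m][:,1:]-[.1,.092]; t=np.arctan2(r[:,1],-r[:,0]); print(len(t),np.percentile(t,[10,50,90]).round(3))
E
python3 -c "
from h import *
lid()"
```

```text
[0.0013 0.1188 0.2563] [ 0.4 -0.  -0.1]
1036 [1.534 1.557 1.586]
1337 [1.53  1.556 1.581]
```

The lid follows and now stands at 1.556. I'll sweep along the arc at a constant radius of about 165 mm.

Request:
apply_moves(
  claw=[0,0,0,0,0,0,0,0,0,0,0,0,0,0,0,0,0],
  travel=[
    [-0.0065,0,0],
    [-0.0065,0,0],
    [-0.0065,0,0],
    [-0.0065,0,0],
    [-0.008,0,0.0017],
    [-0.008,0,0.0017],
    [-0.008,0,0.0017],
    [-0.008,0,0.0017],
    [-0.0076,0,0.0033],
    [-0.0076,0,0.0033],
    [-0.0076,0,0.0033],
    [-0.0076,0,0.0033],
    [-0.0068,0,0.0047],
    [-0.0068,0,0.0047],
    [-0.0068,0,0.0047],
    [-0.0068,0,0.0047],
    [0,0,0],
  ],
  yaw=[0,0,0,0,0,0,0,0,0,0,0,0,0,0,0,0,0],
)

```text
clock: 15.45
tcp_pos: [0.5417, -0.0099, 0.2166]
tool_rot: [0.638, 0.77, -0.0, -0.0]
contact_force: [0.3, 0.4, -0.1]
grip_width: 0.004
grip_force: 0.0
```

```bash
python3 -c "
from h import *
lid()"
```

```text
[0.0009 0.0037 0.2166] [ 0.3  0.4 -0.1]
161 [0.799 0.815 0.85 ]
234 [0.798 0.815 0.852]
```

Request:
apply_moves(
  claw=[0,0,0,0,0,0,0,0,0,0,0,0,0,0,0,0],
  travel=[
    [-0.0057,0,0.006],
    [-0.0057,0,0.006],
    [-0.0057,0,0.006],
    [-0.0057,0,0.006],
    [-0.0044,0,0.007],
    [-0.0044,0,0.007],
    [-0.0044,0,0.007],
    [-0.0044,0,0.007],
    [-0.0029,0,0.0077],
    [-0.0029,0,0.0077],
    [-0.0029,0,0.0077],
    [-0.0029,0,0.0077],
    [-0.0012,0,0.0054],
    [-0.0012,0,0.0054],
    [-0.0012,0,0.0054],
    [0,0,0],
  ],
  yaw=[0,0,0,0,0,0,0,0,0,0,0,0,0,0,0,0],
)

```text
clock: 17.1
tcp_pos: [0.552, -0.0637, 0.1178]
tool_rot: [0.638, 0.77, -0.0, -0.0]
contact_force: [-0.5, -0.2, 0.4]
grip_width: 0.001
grip_force: 0.0
```

Request:
apply_moves(
  claw=[0,0,0,0,0,0],
  travel=[
    [0,0,0.003],
    [0,0,0.003],
    [0,0,0.003],
    [0,0,0.003],
    [0,0,0.002],
    [0,0,0],
  ],
  yaw=[0,0,0,0,0,0],
)

```text
clock: 17.7
tcp_pos: [0.5521, -0.0636, 0.1042]
tool_rot: [0.638, 0.77, -0.0, -0.0]
contact_force: [0.2, -0.3, 0.2]
grip_width: -0.004
grip_force: 0.0
```

Request:
apply_moves(
  claw=[0,0,0,0],
  travel=[
    [0,0,0.001],
    [0,0,0.001],
    [0,0,0.0005],
    [0,0,0],
  ],
  yaw=[0,0,0,0],
)

```text
clock: 18.1
tcp_pos: [0.5523, -0.0637, 0.102]
tool_rot: [0.638, 0.77, 0.0, 0.0]
contact_force: [-0.9, -0.6, 1.3]
grip_width: 0.001
grip_force: 0.6
```

Request:
apply_moves(
  claw=[0,0,0,0],
  travel=[
    [0,0,0.0005],
    [0,0,0.0005],
    [0,0,0],
    [0,0,0],
  ],
  yaw=[0,0,0,0],
)

```text
clock: 18.5
tcp_pos: [0.5524, -0.0637, 0.1019]
tool_rot: [0.638, 0.77, 0.0, 0.0]
contact_force: [-6.3, 0.2, 15.8]
grip_width: 0.001
grip_force: 7.8
```

The lid meets firm resistance at z=0.102, the shut height, with 16 N. I'll retreat upward and check.

Request:
apply_moves(
  claw=[0,0,0,0,0,0,0,0,0,0,0],
  travel=[
    [0,0,-0.005],
    [0,0,-0.02],
    [0,0,-0.03],
    [0,0,-0.03],
    [0,0,-0.03],
    [0,0,-0.03],
    [0,0,-0.03],
    [0,0,-0.03],
    [0,0,-0.02],
    [0,0,0],
    [0,0,0],
  ],
  yaw=[0,0,0,0,0,0,0,0,0,0,0],
)

```text
clock: 19.6
tcp_pos: [0.5525, -0.0637, 0.3257]
tool_rot: [0.638, 0.77, 0.0, 0.0]
contact_force: [0.0, 0.1, -0.4]
grip_width: 0.001
grip_force: 0.0
```

Run:
```python
from h import *
from bench import manip
for n in ("scene","wrist"):
    c=manip.capture(n); X=cloud(c)
    B=(X-np.append(C,0))@np.block([[E.T,np.zeros((2,1))],[np.zeros((1,2)),1]])
    for a in(-.1,.1):
        z=[np.median(B[(abs(B[...,0]-a)<.03)&(abs(B[...,1]-y)<.01)&(B[...,2]<.16)][:,2]).round(4) for y in(-.085,-.04,0,.04,.085)]; print(n,a,z)
    if n=="scene": cv2.imwrite("pics/s3.png",c["image"][...,::-1])
```

```text
scene -0.1 [np.float64(0.1023), np.float64(0.1022), np.float64(0.1024), np.float64(0.102), np.float64(0.1021)]
scene 0.1 [np.float64(0.1022), np.float64(0.102), np.float64(0.1024), np.float64(0.1023), np.float64(0.1019)]
wrist -0.1 [np.float64(0.1005), np.float64(0.1005), np.float64(0.1004), np.float64(0.1004), np.float64(0.1005)]
wrist 0.1 [np.float64(0.1003), np.float64(0.1003), np.float64(0.1001), np.float64(0.1001), np.float64(0.1003)]
```

View pics/s3.png

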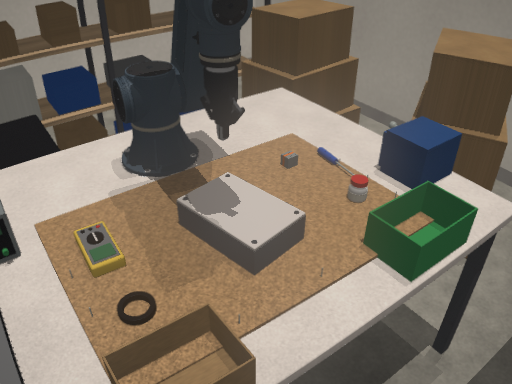

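The lid lies flat and flush on the box, corners at (180,215) and (303,215), and level at z≈0.102 all over. The bystanders in view haven't moved.

```bash
python3 -c "
from bench import manip
print(manip.hand_in())"
```

```text
the job is handed in; nothing more can be done
None
```

The terminal block is pushed up against the red end stop and the lid is shut flush on the box; the job was handed in after about 20 s on the robot's clock, with the arm clear of everything.

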